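# Clear the wrench's swing and torque down the display stand

## Robot

A 6-joint arm with a two-finger parallel gripper is mounted at the origin on the work surface. World frame = base frame: x ahead of the robot, y to its left, z up, the work surface at z = 0. Lengths are in m, angles in rad, forces in N, time in s.
With the tool pointing down it reaches from about 0.375 to 0.9 m from the base axis. Payload 3.1 kg.
Tool frame: the origin (TCP) lies at the very end of the fingers, on their centre line; the grasp point (between the pads) lies 19 mm behind it; z points along the fingers, y is the line along which they close (so a half turn about z gives the same grasp; the last joint's range is limited). The gripper opens to 87 mm and grips with 3 to 60 N. Pads are 19 mm wide; open, the fingers measure 117 mm over their backs; the gripper's body (75 mm by 190 mm) begins 51 mm behind the grasp point.
Start: joints at [-1.508, 0.527, 1.433, -0, 1.181, -0.178], TCP at [0.15, -0.607, 0.223] pointing down, gripper open.
Joint ranges: [-3.08, 3.08], [-0.75, 2.2], [0.22, 2.44], [-1.43, 4.57], [0, 2.65], [-2.85, 2.85]. Speed limits (rad/s): [2.79, 2.79, 3.14, 3.14, 3.14, 3.14].

## Interface

Orientations are given as a unit quaternion [x, y, z, w].
In Python, from rig import status, viewer, robot gives the robot as it stands.
- The arm moves only by the tool arm_command, never from a script. Its arguments are lists of equal length, an entry for each row: "delta_rot": the turn, a rotation vector about the tool's x, y, z in degrees, a list of three; "delta_pos": the shift along the tool's x, y, z in m, a list of three; "gripper": the closure, from -1 (fully open) to 1 (shut). In form: {"delta_rot": [[rx, ry, rz], ...], "delta_pos": [[dx, dy, dz], ...], "gripper": [gripper, ...]}. A call has 1 to 12 rows; each row is the pose to reach, as a shift and turn from the pose commanded when the call began, along the tool's axes at that moment; what a row does not reach only later rows make up. A row lasts 1/12 s, in which the tool goes at most 41.7 mm and 7.16 degrees, less where a joint would pass 70% of its speed; a pose out of reach is approached as far as the arm can. A call with a gripper value outside its range is refused whole. The fingers move at their own pace and stop on an object; "grip_force" is the grip in N (left out, the last holds). Time passes only in rows, so rows that repeat a pose let the fingers close. It gives the time, the measured TCP pose, the force, the opening and the grip force at its end, in the units of the state.
- status.get_obs(): the state, without advancing time (a new reading comes with each control period).
- viewer.camera(name): name is "side" or "top" or "wrist"; returns a dict with "pixels" (420x560x3 uint8, blue, green, red), "fx", "fy", "cx", "cy" (pixels), "k1" (the pictures are not rectified: a ray, as slopes to the right and down, at radius r is drawn at 1 + k1 r^2 times it, then the intrinsics apply), "pose" (4x4, takes a point from camera to world coordinates); the wrist camera has in their place "mount" (4x4, takes a point from camera to tool coordinates, whose origin is the TCP and whose axes are the flange's). Camera axes: x right, y down, z forward; pixel columns grow to the right and rows downward; lengths in m; the calibration is good to about 2 mm. A picture is of the moment at which its call begins: read the wrist's pose just before it. There is no depth.
- robot.hand_in(): hands the job in; it is judged then, once.
The state is a dict: "time": time; "q": joint angles; "joint_velocities": joint speeds; "joint_torque": joint torques, N m; "position": TCP position; "tool_rot": TCP orientation; "ft_force": force on the tool from outside, world axes, zero at the start; "moment": the same for the moment, N m; "grip_width": finger opening in m; "grip_force": force on a finger pad.
Only numpy, scipy, OpenCV 4.12 (cv2) and the standard library are available. Lean on these libraries where they do the work, as an engineer would, in place of code of your own. Each camera call takes 0.05 s, during which the arm holds its last target. There are 200 camera calls.

## Task

First stack the two flat tins that lie in the torque wrench's way squarely, edges flush, on the third tin off to one side, leaving that one where it is. Then turn the wrench handle clockwise (seen from above) until the stand's foot nut seats and the click joint gives, folding the handle about ten degrees but not on towards the end of its fold, and let go so that the handle straightens. Leave the jar, the carton and the steel beaker where they stand.

Things in the scene. Friction and masses are not known exactly. Their poses are not given: they have to be found in the camera images.
- bolt (a point): point on the vertical axis of the foot nut of a fixed lollipop stand, 42 mm above the counter, level with the wrench handle's centre line. Axes are the stand's, z up. The foot plate, 12 mm thick, spans x -35 to +165 mm and y +-85 mm from here. The wrench, always on the nut, swings level over the -x side, away from the post
- post (a point): middle of the dark ball (52 mm across, 100 mm above the counter) on the stand's short fixed post (28 mm thick), 125 mm from the nut's axis along the stand's x; three lollipops fan out of it away from the nut, up to 210 mm high, 130 mm to either side (stand's y) and 125 mm beyond the ball
- grip (a point): middle of the wrench's black grip, on its centre line, 150 mm from the nut's axis when the handle is straight, 42 mm above the counter; x points along the handle away from the nut, z up. Round level bar 28 mm thick, 90 mm long; a 20 mm steel tube joins it to the vertical joint pin 35 mm from the nut's axis. Tip sweeps a 195 mm radius; it would strike the tins in its way
- nut (a joint): angle of nut and wrench head, rad, growing clockwise from above (tightening). Starts at 0 to 0.3; turning takes about 3 N at the grip; the nut seats at a hard stop at 1.75. In the stand's frame the straight wrench points at -110 degrees (from x towards y) at 0, at 150 degrees at 1.75
- click (a joint): fold of the handle about the joint pin, rad: 0 straight, growing clockwise from above, 0.45 end stop. Sprung straight: holds until about 15 N is pushed sideways at the grip's middle, then gives at nearly that force (19 N at 0.35); springs back when let go. Clicked: above 0.10 with the nut seated; above 0.35 is overdone
- tin_a_mid (a point): centre (half-way up) of a tin in the wrench's swing, the first the handle would meet, about 160 mm from the nut's axis, its length roughly pointing at it; a flat closed metal tin, 100 mm long (its x axis), 56 mm wide (its y axis), 32 mm high, 150 to 290 g, one of three alike, loose, flat on the counter at the start
- tin_b_mid (a point): centre (half-way up) of the other tin in the wrench's swing, where the handle ends when the nut is seated, about 160 mm from the nut's axis, its length roughly pointing at it; a flat closed metal tin, 100 mm long (its x axis), 56 mm wide (its y axis), 32 mm high, 150 to 290 g, one of three alike, loose, flat on the counter at the start
- tin_c_mid (a point): centre (half-way up) of the third tin, lying alone at the far left or far right, clear of the wrench; the pile is built on it; a flat closed metal tin, 100 mm long (its x axis), 56 mm wide (its y axis), 32 mm high, 150 to 290 g, one of three alike, loose, flat on the counter at the start
- jar_mid (a point): bystander: middle of a closed glass jar with steel cap, 90 mm across, 150 mm tall, upright and loose, on the far left or far right, on the opposite side from the third tin; leave alone
- carton_mid (a point): bystander: 35 mm up the middle of a loose open cardboard display carton, 90 x 110 mm, 70 mm high with a 130 mm tall back, at the far left; leave alone
- beaker_mid (a point): bystander: half-way up a loose steel beaker, 76 mm across, 100 mm tall, at the far right; leave alone
Not all that is in view belongs to the job. Leave any black or pink look-alike of the part that bears tin_a_mid alone.

How it is judged:
By the outcome, as a careful person would: the job done as asked, in the order asked, and still so for the second after the job is handed in, with the robot touching nothing.
It also fails if it takes over 72 s, if anything falls off the work surface, if the arm or the gripper's body presses on something with over 40 N, if the wrist force passes 120 N, or if a joint passes its speed limit or range.

## Working session

There is one attempt and no reset: what is moved stays moved. The work goes in short steps, Python scripts to look and compute and a tool call to move; the robot and the scene stay as the last step left them, time stands still between calls to the robot, and variables do not carry over. Pictures are saved under pics/ and viewed, at most 10 in all, crops included, and the job is handed in when it is done.

Besides the shell and the picture viewer there is one more tool, called by a JSON object that holds its "method" and its "body", one argument or row to a line. arm_command: Moves the arm, as the interface text tells. Its arguments: {"type":"object","properties":{"delta_rot":{"type":"array","items":{"type":"array","items":{"type":"number"}}},"delta_pos":{"type":"array","items":{"type":"array","items":{"type":"number"}}},"gripper":{"type":"array","items":{"type":"number"}},"grip_force":{"type":"number"}},"required":["delta_rot","delta_pos","gripper"]}

```bash
ls; mkdir -p pics
python3 - <<'E'
from rig import status, viewer, robot
import cv2,json,numpy as np
o=status.get_obs();print({k:np.round(v,3).tolist() for k,v in o.items()})
ims=[]
for n in("top","side"):
    c=viewer.camera(n);cv2.imwrite(f"pics/{n}0.png",c["pixels"]);np.savez(f"{n}0.npz",**c)
    print(n,c["fx"],c["fy"],c["cx"],c["cy"],c["k1"],np.round(c["pose"],3).tolist())
E
```

```text
pics
{'time': 0.0, 'q': [-1.507, 0.528, 1.434, -0.0, 1.181, -0.179], 'joint_velocities': [-0.0, 0.0, 0.0, -0.002, 0.001, -0.001], 'joint_torque': [0.0, -44.004, -17.659, 0.063, 0.058, -0.0], 'position': [0.15, -0.606, 0.222], 'tool_rot': [0.993, 0.121, 0.0, -0.001], 'ft_force': [-0.975, 0.033, -0.308], 'moment': [-0.015, -0.032, -0.024], 'grip_force': 0.0, 'grip_width': 0.087}
top 486.6951532441378 486.6951532441378 277.448389014265 208.140017021123 0.05138707186171265 [[-0.009, -0.991, 0.133, 0.386], [-1.0, 0.007, -0.013, -0.002], [0.012, -0.133, -0.991, 1.308], [0.0, 0.0, 0.0, 1.0]]
side 468.8422316733019 468.8422316733019 283.9986682964145 203.01290515404577 -0.16239372002366756 [[-0.73, -0.409, 0.548, -0.017], [-0.684, 0.41, -0.604, 0.62], [0.022, -0.815, -0.579, 0.664], [0.0, 0.0, 0.0, 1.0]]
```

View pics/top0.png

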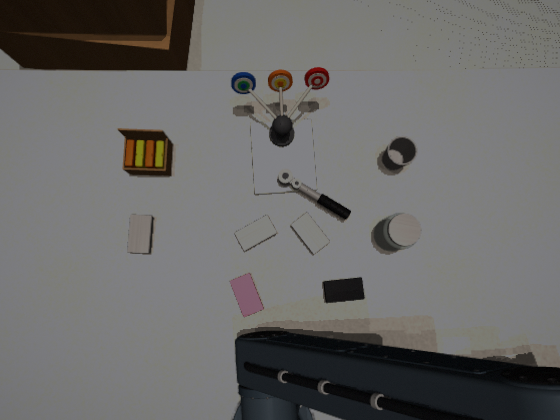

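View pics/side0.png

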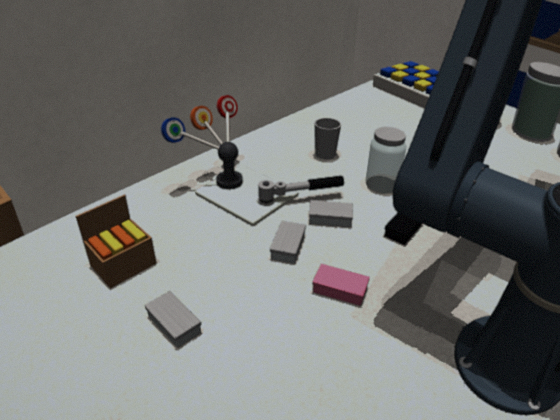

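The tins in view are the grey ones at top (310,233), (256,233) and (140,234), plus a black one at (343,290) and a pink one at (246,295). The wrench grip at (335,206) swings clockwise and down, so it meets (310,233) first: that's tin_a. (256,233) is tin_b and (140,234), alone at the far left, is tin_c. The black and pink ones are decoys.

```bash
cat > h.py <<'E'
import numpy as np,cv2
from scipy.spatial.transform import Rotation as R
def ray(c,uv,pose=None):
    uv=np.atleast_2d(np.array(uv,float)); d=np.c_[(uv[:,0]-c["cx"])/c["fx"],(uv[:,1]-c["cy"])/c["fy"]]
    s=d.copy()
    for _ in range(20): s=d/(1+float(c["k1"])*(s**2).sum(1,keepdims=True))
    P=c["pose"] if pose is None else pose
    return P[:3,3],np.c_[s,np.ones(len(s))]@P[:3,:3].T
def plane(c,uv,z,pose=None):
    o,d=ray(c,uv,pose); return o+d*((z-o[2])/d[:,2:])
def proj(c,p,pose=None):
    P=c["pose"] if pose is None else pose
    q=(np.atleast_2d(p)-P[:3,3])@P[:3,:3]; s=q[:,:2]/q[:,2:]; s=s*(1+float(c["k1"])*(s**2).sum(1,keepdims=True))
    return s*float(c["fx"])+[float(c["cx"]),float(c["cy"])]
def wpose(c,o):
    T=np.eye(4);T[:3,:3]=R.from_quat(o["tool_rot"]).as_matrix();T[:3,3]=o["position"];return T@c["mount"]
E
python3 - <<'E'
from h import *
c=dict(np.load("top0.npz"));im=c["pixels"]
for p in[(310,233),(256,233),(140,234),(210,233),(210,190),(285,178),(335,208),(142,249)]:print(p,im[p[1],p[0]])
hsv=cv2.cvtColor(im,cv2.COLOR_BGR2HSV)
d=(im[...,0].astype(int)-im[...,2])
for p in[(310,233),(256,233),(140,234),(210,233)]:print(d[p[1]-1:p[1]+2,p[0]-1:p[0]+2].ravel())
m=im[125:275,110:370];v=cv2.resize(m,None,fx=3,fy=3,interpolation=cv2.INTER_CUBIC)
dd=np.clip(cv2.GaussianBlur(d.astype(np.float32),(3,3),0)*8+128,0,255).astype(np.uint8)[205:275,110:370]
cv2.imwrite("pics/crop1.png",np.vstack([v[:,:780][:450],]))
E
```

```text
(310, 233) [127 128 129]
(256, 233) [124 129 129]
(140, 234) [112 117 124]
(210, 233) [131 129 128]
(210, 190) [130 129 128]
(285, 178) [52 53 54]
(335, 208) [ 8  9 10]
(142, 249) [117 122 127]
[-3 -3 -6 -4 -2 -6 -6 -4 -2]
[-3 -4 -6 -4 -5 -6 -6 -4 -3]
[-11 -11 -11 -12 -12 -12 -12 -11 -13]
[1 1 1 1 3 2 0 4 4]
```

View pics/crop1.png

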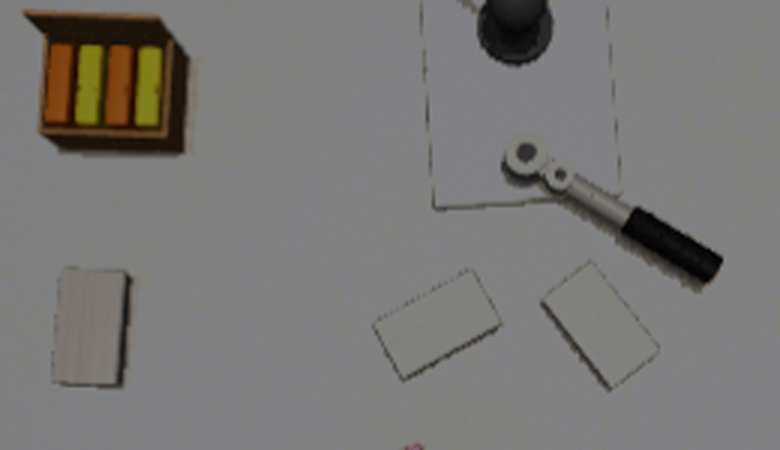

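The crop confirms it: tin_a is centred at about (600,325), tin_b at (438,324) and tin_c at (90,327), all light steel. The wrench nut is at (526,152) and the grip at (672,245).

Run:
```python
from h import *
c=dict(np.load("top0.npz"));im=c["pixels"]
f=lambda P:(np.array(P)+.5)/3-.5+[110,125]
d=(im[...,0].astype(np.float32)-im[...,2]); d=cv2.GaussianBlur(d,(5,5),0)
C={"a":[(590,261),(659,349),(611,389),(541,301)],"b":[(373,325),(472,269),(503,323),(404,379)],"c":[(62,268),(129,270),(121,386),(52,383)]}
def info(pts):
    (ct,(w,h),an)=cv2.minAreaRect((pts[:,:2]*1000).astype(np.float32))
    if w<h: w,h,an=h,w,an+90
    return np.round(ct,1),round(w,1),round(h,1),round((an+90)%180-90,1)
for k,v in C.items():
    P=plane(c,f(v),.032); print(k,"hand",info(P))
    m=((d<(-1.2 if k!="c" else -5))*255).astype(np.uint8)
    lab=cv2.connectedComponents(cv2.morphologyEx(m,cv2.MORPH_OPEN,np.ones((5,5))))[1]
    u=f(v).mean(0).round().astype(int); mm=(lab==lab[u[1],u[0]]).astype(np.uint8)
    ct=max(cv2.findContours(mm,0,cv2.CHAIN_APPROX_NONE)[0],key=len)[:,0]
    print("  mask",info(plane(c,ct,.032)))
print("nut",plane(c,f([(526,152)]),.055)*1000)
print("grip ends",plane(c,f([(627,224),(717,267)]),.042)*1000)
print("plate",plane(c,f([(435,208),(620,193),(424,50),(610,50)]),.012)*1000)
```

```text
a hand (array([ 490.1, -103. ]), 98.9, 56.0, 37.8)
  mask (array([ 491.1, -103.6]), 113.5, 78.4, 37.8)
b hand (array([491.8,  39.2]), 99.6, 54.9, -60.7)
  mask (array([491.1,  39.2]), 110.9, 70.0, -62.6)
c hand (array([492.2, 340.6]), 101.1, 59.1, -2.4)
  mask (array([492., 337.]), 100.5, 68.8, -4.4)
nut [[639.80065187 -38.80361622  55.        ]]
grip ends [[ 577.52309761 -127.10956137   42.        ]
 [ 538.93345292 -205.00107259   42.        ]]
plate [[ 597.86120466   42.26467151   12.        ]
 [ 610.35204036 -124.33467995   12.        ]
 [ 743.61971931   51.80419825   12.        ]
 [ 742.61687764 -117.71502963   12.        ]]
```

```bash
cat >> h.py <<'E'
def to(x,y,z,yaw):
    from rig import status
    o=status.get_obs(); M=R.from_quat(o["tool_rot"]); T=R.from_euler("z",yaw,degrees=True)*R.from_euler("x",180,degrees=True)
    print("pos",np.round(o["position"],4),"t",round(o["time"],2),"dpos",np.round(M.inv().apply(np.array([x,y,z])-o["position"]),4),"drot",np.round((M.inv()*T).as_rotvec(degrees=True),2),"F",np.round(o["ft_force"],1),"w",round(o["grip_width"],4))
E
python3 - <<'E'
from h import *
to(.490,-.103,.2,37.8)
E
```

```text
pos [ 0.1496 -0.6062  0.2217] t 0.1 dpos [ 0.4509 -0.407   0.0226] drot [ -0.1   -0.04 -23.94] F [ 0.9 -0.2  0.8] w 0.0868
```

{"method": "arm_command", "body": {
  "delta_rot": [
    [0, 0, -2],
    [0, 0, -5],
    [0, 0, -8],
    [0, 0, -11],
    [0, 0, -14],
    [0, 0, -17],
    [0, 0, -20],
    [0, 0, -22],
    [0, 0, -24],
    [0, 0, -24],
    [0, 0, -24],
    [0, 0, -24]
  ],
  "delta_pos": [
    [0.013, -0.012, 0],
    [0.036, -0.033, 0],
    [0.063, -0.057, 0],
    [0.09, -0.081, 0],
    [0.12, -0.108, 0],
    [0.15, -0.135, 0],
    [0.18, -0.162, 0],
    [0.21, -0.19, 0],
    [0.24, -0.217, 0],
    [0.27, -0.244, 0],
    [0.3, -0.271, 0],
    [0.33, -0.298, 0]
  ],
  "gripper": [-1, -1, -1, -1, -1, -1, -1, -1, -1, -1, -1, -1]
}}

```text
time: 1.1
position: [0.3992, -0.2365, 0.2224]
tool_rot: [0.946, 0.324, -0.0, -0.0]
ft_force: [1.7, -1.5, -0.2]
grip_width: 0.0873
grip_force: 0.0
```

{"method": "arm_command", "body": {
  "delta_rot": [
    [0, 0, 0],
    [0, 0, 0],
    [0, 0, 0],
    [0, 0, 0],
    [0, 0, 0],
    [0, 0, 0],
    [0, 0, 0]
  ],
  "delta_pos": [
    [0.0, -0.03, 0.005],
    [0.0, -0.06, 0.01],
    [-0.02, -0.09, 0.015],
    [-0.02, -0.11, 0.02],
    [-0.02, -0.11, 0.02],
    [-0.02, -0.11, 0.02],
    [-0.02, -0.11, 0.02]
  ],
  "gripper": [-1, -1, -1, -1, -1, -1, -1]
}}

```text
time: 1.68
position: [0.3167, -0.1652, 0.203]
tool_rot: [0.946, 0.324, 0.001, 0.001]
ft_force: [0.6, -0.1, -0.2]
grip_width: 0.0869
grip_force: 0.0
```

Run:
```python
from h import *
to(.490,-.103,.2,37.8)
```

```text
pos [ 0.3167 -0.1652  0.203 ] t 1.68 dpos [0.175  0.0572 0.0032] drot [ 0.16 -0.02  0.04] F [ 0.6 -0.1 -0.2] w 0.0869
```

{"method": "arm_command", "body": {
  "delta_rot": [
    [0, 0, 0],
    [0, 0, 0],
    [0, 0, 0],
    [0, 0, 0],
    [0, 0, 0],
    [0, 0, 0],
    [0, 0, 0],
    [0, 0, 0]
  ],
  "delta_pos": [
    [0.02, 0.007, 0],
    [0.055, 0.018, 0.001],
    [0.09, 0.03, 0.002],
    [0.125, 0.041, 0.003],
    [0.16, 0.052, 0.003],
    [0.175, 0.057, 0.003],
    [0.175, 0.057, 0.003],
    [0.175, 0.057, 0.003]
  ],
  "gripper": [-1, -1, -1, -1, -1, -1, -1, -1]
}}

```text
time: 2.35
position: [0.49, -0.1018, 0.1993]
tool_rot: [0.946, 0.325, 0.0, 0.0]
ft_force: [-0.3, -0.1, -0.3]
grip_width: 0.0869
grip_force: 0.0
```

Run:
```python
from h import *
from rig import status,viewer
to(.490,-.103,.2,37.8)
o=status.get_obs();c=viewer.camera("wrist");cv2.imwrite("pics/w1.png",c["pixels"]);np.savez("w1.npz",**c,P=wpose(c,o))
print(np.round(c["mount"],3).tolist())
```

```text
pos [ 0.49   -0.1018  0.1993] t 2.35 dpos [-0.0008  0.0009 -0.0007] drot [0.03 0.   0.14] F [-0.3 -0.1 -0.3] w 0.0869
[[0.0, -0.968, -0.25, 0.07], [1.0, 0.001, -0.001, -0.001], [0.001, -0.25, 0.968, -0.163], [0.0, 0.0, 0.0, 1.0]]
```

View pics/w1.png

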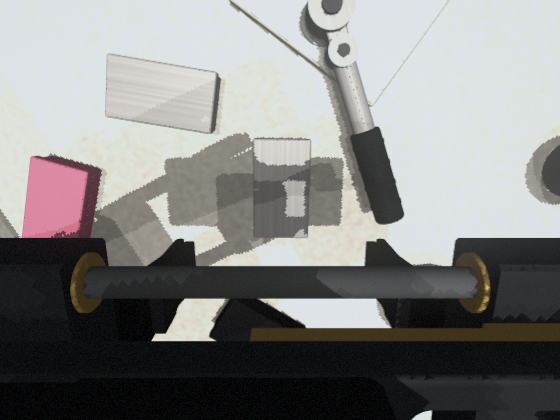

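The wrist view shows tin_a well aligned, with corners (254,138), (310,139), (309,237) and (254,237). Tin_b is at (160,93) and the black grip at (378,175).

```bash
cat >> h.py <<'E'
def rect(pts):
    (ct,(w,h),an)=cv2.minAreaRect((pts[:,:2]*1000).astype(np.float32))
    if w<h: w,h,an=h,w,an+90
    return np.round(pts[:,:2].mean(0)*1000,1),round(w,1),round(h,1),round((an+90)%180-90,1)
E
python3 - <<'E'
from h import *
c=dict(np.load("w1.npz"));P=c["P"]
print("a",rect(plane(c,[(254,138),(310,139),(309,237),(254,237)],.032,P)))
print("b",rect(plane(c,[(107,54),(218,73),(213,131),(106,117)],.032,P)))
print("gripends",plane(c,[(370,130),(388,221)],.042,P)*1000)
t=dict(np.load("top0.npz"))
print("jar top",plane(t,[(403,231)],.15)*1000,"beaker top",plane(t,[(401,151)],.1)*1000)
to(.490,-.103,.003,37.8)
E
```

```text
a (array([494.3, -99.8]), 99.6, 56.5, 38.0)
b (array([496.2,  43.2]), 100.6, 55.2, -60.3)
gripends [[ 589.5914455  -128.14847092   42.        ]
 [ 535.31313933 -200.33095984   42.        ]]
jar top [[ 483.27774163 -315.86062009  150.        ]] beaker top [[ 691.3542532  -332.98296117  100.        ]]
pos [ 0.4886 -0.1018  0.1992] t 2.4 dpos [0.0005 0.0019 0.1962] drot [-0.04  0.05  0.08] F [-0.2  0.8 -0.3] w 0.087
```

{"method": "arm_command", "body": {
  "delta_rot": [
    [0, 0, -5],
    [0, 0, -12],
    [0, 0, -19],
    [0, 0, -26],
    [0, 0, -33],
    [0, 0, -40],
    [0, 0, -47],
    [0, 0, -54],
    [0, 0, -61],
    [0, 0, -68],
    [0, 0, -75],
    [0, 0, -82]
  ],
  "delta_pos": [
    [0, 0, 0],
    [0, 0, 0],
    [0, 0, 0],
    [0, 0, 0],
    [0, 0, 0],
    [0, 0, 0],
    [0, 0, 0],
    [0, 0, 0],
    [0, 0, 0],
    [0, 0, 0],
    [0, 0, 0],
    [0, 0, 0]
  ],
  "gripper": [-1, -1, -1, -1, -1, -1, -1, -1, -1, -1, -1, -1]
}}

```text
time: 3.4
position: [0.4872, -0.1023, 0.1996]
tool_rot: [0.499, 0.866, -0.0, -0.0]
ft_force: [0.0, -0.2, 0.6]
grip_width: 0.0873
grip_force: 0.0
```

{"method": "arm_command", "body": {
  "delta_rot": [
    [0, 0, -7],
    [0, 0, -14],
    [0, 0, -21],
    [0, 0, -28],
    [0, 0, -35],
    [0, 0, -42],
    [0, 0, -49],
    [0, 0, -56],
    [0, 0, -63],
    [0, 0, -70],
    [0, 0, -77],
    [0, 0, -84]
  ],
  "delta_pos": [
    [0, 0, 0],
    [0, 0, 0],
    [0, 0, 0],
    [0, 0, 0],
    [0, 0, 0],
    [0, 0, 0],
    [0, 0, 0],
    [0, 0, 0],
    [0, 0, 0],
    [0, 0, 0],
    [0, 0, 0],
    [0, 0, 0]
  ],
  "gripper": [-1, -1, -1, -1, -1, -1, -1, -1, -1, -1, -1, -1]
}}

```text
time: 4.4
position: [0.4872, -0.1023, 0.1996]
tool_rot: [-0.209, 0.978, 0.0, -0.0]
ft_force: [-0.1, -0.0, 0.8]
grip_width: 0.0869
grip_force: 0.0
```

{"method": "arm_command", "body": {
  "delta_rot": [
    [0, 0, -7],
    [0, 0, -13],
    [0, 0, -14],
    [0, 0, -14],
    [0, 0, -14]
  ],
  "delta_pos": [
    [0, 0, 0],
    [0, 0, 0],
    [0, 0, 0],
    [0, 0, 0],
    [0, 0, 0]
  ],
  "gripper": [-1, -1, -1, -1, -1]
}}

```text
time: 4.82
position: [0.4879, -0.1019, 0.1996]
tool_rot: [-0.323, 0.946, 0.0, -0.0]
ft_force: [0.0, 0.1, -0.6]
grip_width: 0.0871
grip_force: 0.0
```

```bash
cat >> h.py <<'E'
def wrist(name,n=4):
    from rig import status,viewer
    ps=[]
    for i in range(n):
        o=status.get_obs();ps.append(o["position"]);c=viewer.camera("wrist")
    o["position"]=np.mean(ps,0);print("pos",np.round(ps,4).tolist())
    cv2.imwrite(f"pics/{name}.png",c["pixels"]);np.savez(f"{name}.npz",**c,P=wpose(c,o))
E
python3 - <<'E'
from h import *
wrist("w2")
to(.490,-.103,.2,217.8)
E
```

```text
pos [[0.4879, -0.1019, 0.1996], [0.4881, -0.1018, 0.1996], [0.4882, -0.1017, 0.1996], [0.4884, -0.1016, 0.1996]]
pos [ 0.4885 -0.1016  0.1996] t 5.02 dpos [-0.0004 -0.0021 -0.0004] drot [ 0.   -0.   -0.01] F [-0.1  0.1 -0.5] w 0.0875
```

View pics/w2.png

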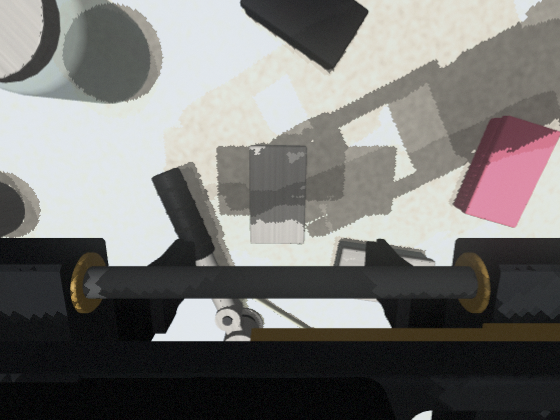

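From the turned pose, tin_a's corners are (250,145), (306,146), (304,243) and (250,243).

Run:
```python
from h import *
c=dict(np.load("w1.npz"));d=dict(np.load("w2.npz"))
print(c["P"][:3,3],d["P"][:3,3])
a=rect(plane(c,[(254,138),(310,139),(309,237),(254,237)],.032,c["P"]));b=rect(plane(d,[(250,145),(306,146),(304,243),(250,243)],.032,d["P"]))
print(a,b)
m=(a[0]+b[0])/2; e=(b[0]-a[0])/2; y=np.radians(217.9); print("mean",m,"bias tool xy (217.9)",e@[np.cos(y),np.sin(y)],e@[np.sin(y),-np.cos(y)])
to(m[0]/1000,m[1]/1000,.06,218);to(m[0]/1000,m[1]/1000,.003,218)
```

```text
[ 0.54435503 -0.05828237  0.36240532] [ 0.43478995 -0.14210595  0.3627646 ]
(array([494.3, -99.8]), 99.6, 56.5, 38.0) (array([493.2, -99.4]), 99.8, 55.8, 37.7)
mean [493.75 -99.6 ] bias tool xy (217.9) 0.3111392066393028 0.49567367702136056
pos [ 0.4885 -0.1016  0.1996] t 5.02 dpos [-0.0054 -0.0017  0.1396] drot [ 0.   -0.   -0.21] F [-0.1  0.1 -0.5] w 0.0875
pos [ 0.4885 -0.1016  0.1996] t 5.02 dpos [-0.0054 -0.0017  0.1966] drot [ 0.   -0.   -0.21] F [-0.1  0.1 -0.5] w 0.0875
```

{"method": "arm_command", "body": {
  "delta_rot": [
    [0, 0, 0],
    [0, 0, 0],
    [0, 0, 0],
    [0, 0, 0],
    [0, 0, 0],
    [0, 0, 0],
    [0, 0, 0],
    [0, 0, 0],
    [0, 0, 0],
    [0, 0, 0],
    [0, 0, 0],
    [0, 0, 0]
  ],
  "delta_pos": [
    [-0.005, -0.002, 0.01],
    [-0.005, -0.002, 0.035],
    [-0.005, -0.002, 0.065],
    [-0.005, -0.002, 0.095],
    [-0.005, -0.002, 0.12],
    [-0.005, -0.002, 0.145],
    [-0.005, -0.002, 0.165],
    [-0.005, -0.002, 0.18],
    [-0.005, -0.002, 0.19],
    [-0.005, -0.002, 0.195],
    [-0.005, -0.002, 0.195],
    [-0.005, -0.002, 0.195]
  ],
  "gripper": [-1, -1, -1, -1, -1, -1, -1, -1, -1, -1, -1, -1]
}}

```text
time: 6.02
position: [0.4941, -0.1, 0.0046]
tool_rot: [-0.324, 0.946, -0.0, 0.0]
ft_force: [0.2, 0.6, -0.3]
grip_width: 0.0869
grip_force: 0.0
```

{"method": "arm_command", "body": {
  "delta_rot": [
    [0, 0, 0],
    [0, 0, 0],
    [0, 0, 0],
    [0, 0, 0],
    [0, 0, 0],
    [0, 0, 0],
    [0, 0, 0],
    [0, 0, 0]
  ],
  "delta_pos": [
    [0, 0, 0],
    [0, 0, 0],
    [0, 0, 0],
    [0, 0, 0],
    [0, 0, 0],
    [0, 0, 0],
    [0, 0, 0],
    [0, 0, 0]
  ],
  "gripper": [0, 0.3, 0.5, 1, 1, 1, 1, 1],
  "grip_force": 25
}}

```text
time: 6.68
position: [0.494, -0.1001, 0.0049]
tool_rot: [-0.324, 0.946, -0.0, 0.0]
ft_force: [-0.5, 0.1, 4.1]
grip_width: 0.0557
grip_force: 25.0
```

Run:
```python
from h import *
to(.496,.344,.2,177.6)
```

```text
pos [ 0.494  -0.1001  0.0049] t 6.68 dpos [-0.2742  0.3493 -0.1953] drot [-3.000e-02  3.000e-02  4.026e+01] F [-0.5  0.1  4.1] w 0.0557
```

{"method": "arm_command", "body": {
  "delta_rot": [
    [0, 0, 0],
    [0, 0, 0],
    [0, 0, 0],
    [0, 0, 0],
    [0, 0, 0],
    [0, 0, 3],
    [0, 0, 7],
    [0, 0, 12],
    [0, 0, 17],
    [0, 0, 22],
    [0, 0, 27],
    [0, 0, 32]
  ],
  "delta_pos": [
    [0, 0, -0.01],
    [0, 0, -0.03],
    [0, 0, -0.06],
    [0, 0, -0.09],
    [0, 0, -0.12],
    [-0.01, 0.008, -0.15],
    [-0.03, 0.023, -0.17],
    [-0.055, 0.043, -0.185],
    [-0.082, 0.064, -0.195],
    [-0.11, 0.086, -0.195],
    [-0.14, 0.109, -0.195],
    [-0.17, 0.132, -0.195]
  ],
  "gripper": [1, 1, 1, 1, 1, 1, 1, 1, 1, 1, 1, 1]
}}

```text
time: 7.68
position: [0.5464, 0.1102, 0.2002]
tool_rot: [-0.049, 0.999, -0.0, -0.0]
ft_force: [0.9, 0.1, -2.0]
grip_width: 0.056
grip_force: 25.0
```

Run:
```python
from h import *
to(.606,.344,.2,177.6)
```

```text
pos [0.5464 0.1102 0.2002] t 7.68 dpos [-8.210e-02  2.269e-01  1.000e-04] drot [-0.   -0.02  7.98] F [ 0.9  0.1 -2. ] w 0.056
```

{"method": "arm_command", "body": {
  "delta_rot": [
    [0, 0, 4],
    [0, 0, 7],
    [0, 0, 8],
    [0, 0, 8],
    [0, 0, 8],
    [0, 0, 8],
    [0, 0, 8],
    [0, 0, 8],
    [0, 0, 8],
    [0, 0, 8],
    [0, 0, 8],
    [0, 0, 8]
  ],
  "delta_pos": [
    [-0.011, 0.03, 0],
    [-0.022, 0.06, 0],
    [-0.033, 0.09, 0],
    [-0.044, 0.12, 0],
    [-0.055, 0.15, 0],
    [-0.064, 0.175, 0],
    [-0.072, 0.2, 0],
    [-0.078, 0.215, 0],
    [-0.082, 0.227, 0],
    [-0.082, 0.227, 0],
    [-0.082, 0.227, 0],
    [-0.082, 0.227, 0]
  ],
  "gripper": [1, 1, 1, 1, 1, 1, 1, 1, 1, 1, 1, 1]
}}

```text
time: 8.68
position: [0.6048, 0.3415, 0.1993]
tool_rot: [0.019, 1.0, -0.001, -0.001]
ft_force: [-0.1, 0.3, -2.7]
grip_width: 0.056
grip_force: 25.0
```

Run:
```python
from h import *
wrist("w3")
to(.496,.344,.2,177.6)
```

```text
pos [[0.6048, 0.3415, 0.1993], [0.605, 0.3412, 0.1994], [0.6052, 0.3413, 0.1996], [0.6053, 0.3414, 0.1997]]
pos [0.6054 0.3415 0.1997] t 8.88 dpos [ 0.1095 -0.0018 -0.0002] drot [-0.02 -0.02  0.17] F [ 0.1 -0.9 -0.9] w 0.0557
```

View pics/w3.png

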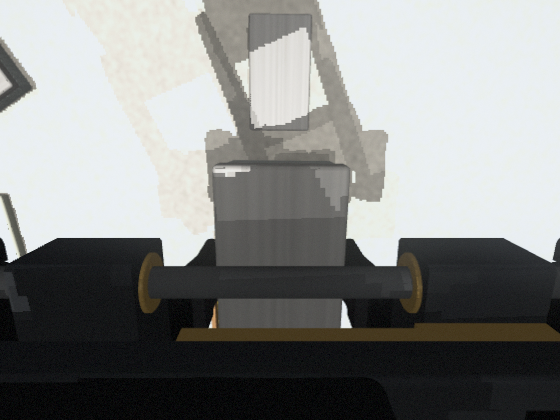

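Tin_c's top face has corners (249,14), (312,14), (310,130) and (250,130). The held tin's front top edge runs from (215,164) to (349,164), level with the fingers.

Run:
```python
from h import *
c=dict(np.load("w3.npz"));P=c["P"]
C=plane(c,[(249,14),(312,14),(310,130),(250,130)],.032,P);print(rect(C),np.round(C*1000,1).tolist())
T=P@np.linalg.inv(c["mount"]) # tool pose
E=plane(c,[(215,164),(349,164)],T[2,3]+.0273,P);print("front edge in tool",np.round((E-T[:3,3])@T[:3,:3]*1000,1))
g=cv2.cvtColor(c["pixels"],cv2.COLOR_BGR2GRAY)
for v in(40,70,100):print(v,"L",g[v,243:256],"R",g[v,305:318])
for u in(262,280,300):print(u,"T",g[8:20,u],"B",g[122:136,u])
print("held",g[158:172,260],g[158:172,320],"sides",g[190,208:222],g[190,342:356])
```

```text
(array([495.9, 347.8]), 98.9, 57.0, -2.2) [[445.4, 322.3, 32.0], [447.5, 377.5, 32.0], [546.4, 374.1, 32.0], [544.2, 317.2, 32.0]]
front edge in tool [[ 51.2 -24.2 -27.3]
 [ 51.3  29.4 -27.3]]
40 L [150 149 147 147 121  98 103 121 123 123 126 128 131] R [223 222 222 224 215 157 129 147 156 156 154 152 162]
70 L [234 233 235 235 222 216 182 193 216 219 220 222 224] R [226 225 225 220 191 194 229 236 236 236 235 235 233]
100 L [117 116 116 114 138 129 136 127 207 223 222 223 224] R [226 227 223 192 195 229 237 236 236 236 236 236 237]
262 T [148 150 150 149 144 120 116 125 124 124 125 125] B [224 225 225 218 151 147 115 105 113 137 132 111 114 114]
280 T [143 143 145 144 146 136 117 126 129 128 129 129] B [225 227 216 127 127 126 123 110 110 141 141 139 143 143]
300 T [151 151 151 151 153 142 117 124 125 128 129 128] B [128 127 130 129 129 128 127 114 108 144 145 142 142 142]
held [107 106  94  83  83  77  77  85  94  99 100 106 105 108] [107 105 102  88  83  84  77  82 101 115 120 126 135 138] sides [135 136 133 133 125 103 101 104 108 111 109 110 107 108] [143 143 141 137 133 124 109 140 151 149 142 141 141 142]
```

Run:
```python
from h import *
c=dict(np.load("w3.npz"));P=c["P"]
C=plane(c,[(247.3,13.5),(311.5,13.5),(307.5,129.5),(250,129.5)],.032,P);print(rect(C),np.round(C*1000,1).tolist())
for e in(C[3]-C[0],C[2]-C[1]):print(np.degrees(np.arctan2(e[1],e[0])))
to(.4975,.3465,.055,177.6)
```

```text
(array([495.4, 346.7]), 98.8, 56.2, -2.2) [[445.0, 320.9, 32.0], [447.1, 377.0, 32.0], [545.8, 371.8, 32.0], [543.7, 317.3, 32.0]]
-2.100068931279446
-3.0482228921625616
pos [0.6054 0.3415 0.1997] t 8.88 dpos [0.108  0.0008 0.1448] drot [-0.02 -0.02  0.17] F [ 0.1 -0.9 -0.9] w 0.0557
```

{"method": "arm_command", "body": {
  "delta_rot": [
    [0, 0, 0],
    [0, 0, 0],
    [0, 0, 0],
    [0, 0, 0],
    [0, 0, 0],
    [0, 0, 0],
    [0, 0, 0],
    [0, 0, 0],
    [0, 0, 0],
    [0, 0, 0],
    [0, 0, 0],
    [0, 0, 0]
  ],
  "delta_pos": [
    [0.015, 0, 0],
    [0.04, 0, 0],
    [0.065, 0, 0],
    [0.09, 0, 0.01],
    [0.105, 0, 0.03],
    [0.1085, 0.001, 0.055],
    [0.1085, 0.001, 0.08],
    [0.1085, 0.001, 0.105],
    [0.1085, 0.001, 0.125],
    [0.1085, 0.001, 0.135],
    [0.1085, 0.001, 0.14],
    [0.1085, 0.001, 0.14]
  ],
  "gripper": [1, 1, 1, 1, 1, 1, 1, 1, 1, 1, 1, 1]
}}

```text
time: 9.88
position: [0.4969, 0.3473, 0.0589]
tool_rot: [0.019, 1.0, -0.0, -0.001]
ft_force: [-0.0, 0.1, -1.4]
grip_width: 0.0558
grip_force: 25.0
```

{"method": "arm_command", "body": {
  "delta_rot": [
    [0, 0, 0],
    [0, 0, 0],
    [0, 0, 0]
  ],
  "delta_pos": [
    [0, 0, 0],
    [0, 0, 0],
    [0, 0, 0]
  ],
  "gripper": [1, 1, 1]
}}

```text
time: 10.13
position: [0.498, 0.3482, 0.061]
tool_rot: [0.019, 1.0, 0.001, 0.001]
ft_force: [-0.8, -0.3, -1.7]
grip_width: 0.0556
grip_force: 25.0
```

Run:
```python
from h import *
to(.4967,.3465,.037,177.5)
```

```text
pos [0.498  0.3482 0.061 ] t 10.13 dpos [ 0.0013 -0.0018  0.024 ] drot [0.07 0.14 0.35] F [-0.8 -0.3 -1.7] w 0.0556
```

{"method": "arm_command", "body": {
  "delta_rot": [
    [0, 0, 0],
    [0, 0, 0],
    [0, 0, 0],
    [0, 0, 0],
    [0, 0, 0],
    [0, 0, 0]
  ],
  "delta_pos": [
    [0.001, -0.0015, 0.003],
    [0.001, -0.0015, 0.008],
    [0.001, -0.0015, 0.013],
    [0.001, -0.0015, 0.017],
    [0.001, -0.0015, 0.02],
    [0.001, -0.0015, 0.02]
  ],
  "gripper": [1, 1, 1, 1, 1, 1]
}}

```text
time: 10.63
position: [0.4953, 0.3461, 0.0385]
tool_rot: [0.019, 1.0, -0.0, -0.001]
ft_force: [-0.9, -0.4, -2.1]
grip_width: 0.0558
grip_force: 25.0
```

Run:
```python
from h import *
wrist("w4",3)
to(.4967,.3465,.037,177.5)
```

```text
pos [[0.4953, 0.3461, 0.0385], [0.4956, 0.3462, 0.0388], [0.4958, 0.3463, 0.0392]]
pos [0.496  0.3464 0.0394] t 10.78 dpos [-0.0007  0.0002  0.0024] drot [-0.   -0.    0.35] F [-0.2 -0.2 -2.4] w 0.0554
```

{"method": "arm_command", "body": {
  "delta_rot": [
    [0, 0, 0],
    [0, 0, 0],
    [0, 0, 0],
    [0, 0, 0]
  ],
  "delta_pos": [
    [-0.0005, 0, 0.001],
    [-0.0005, 0, 0.002],
    [-0.0005, 0, 0.003],
    [-0.0005, 0, 0.003]
  ],
  "gripper": [1, 1, 1, 1]
}}

```text
time: 11.12
position: [0.4967, 0.3464, 0.0369]
tool_rot: [0.019, 1.0, 0.0, 0.0]
ft_force: [-0.2, 0.1, 0.8]
grip_width: 0.0559
grip_force: 25.0
```

Contact is made, so I'll release and rise straight up.

{"method": "arm_command", "body": {
  "delta_rot": [
    [0, 0, 0],
    [0, 0, 0],
    [0, 0, 0],
    [0, 0, 0],
    [0, 0, 0],
    [0, 0, 0],
    [0, 0, 0],
    [0, 0, 0],
    [0, 0, 0],
    [0, 0, 0],
    [0, 0, 0],
    [0, 0, 0]
  ],
  "delta_pos": [
    [0, 0, 0],
    [0, 0, 0],
    [0, 0, 0],
    [0, 0, 0],
    [0, 0, 0],
    [0, 0, -0.01],
    [0, 0, -0.03],
    [0, 0, -0.06],
    [0, 0, -0.09],
    [0, 0, -0.13],
    [0.01, 0, -0.165],
    [0.01, 0, -0.165]
  ],
  "gripper": [0.3, 0, -0.5, -1, -1, -1, -1, -1, -1, -1, -1, -1]
}}

```text
time: 12.12
position: [0.4892, 0.3488, 0.2099]
tool_rot: [0.018, 1.0, 0.003, 0.006]
ft_force: [0.7, -0.4, -0.1]
grip_width: 0.0868
grip_force: 0.0
```

{"method": "arm_command", "body": {
  "delta_rot": [
    [0, 0, 0],
    [0, 0, 0],
    [0, 0, 0]
  ],
  "delta_pos": [
    [0, 0, 0],
    [0, 0, 0],
    [0, 0, 0]
  ],
  "gripper": [-1, -1, -1]
}}

```text
time: 12.37
position: [0.4855, 0.3461, 0.2002]
tool_rot: [0.019, 1.0, -0.001, -0.001]
ft_force: [0.8, 0.0, -0.8]
grip_width: 0.0871
grip_force: 0.0
```

Run:
```python
from h import *
wrist("w5")
im=cv2.imread("pics/w5.png")[100:250,180:380];cv2.imwrite("pics/w5c.png",cv2.resize(im,None,fx=4,fy=4,interpolation=cv2.INTER_NEAREST))
to(.4967,.3465,.2,177.5)
```

```text
pos [[0.4855, 0.3461, 0.2002], [0.4855, 0.3461, 0.1999], [0.4856, 0.3462, 0.1998], [0.4858, 0.3462, 0.1999]]
pos [0.486  0.3463 0.2001] t 12.57 dpos [-0.0107  0.0006  0.    ] drot [-0.07 -0.15  0.34] F [-0.7 -0.8  0.2] w 0.0871
```

View pics/w5c.png

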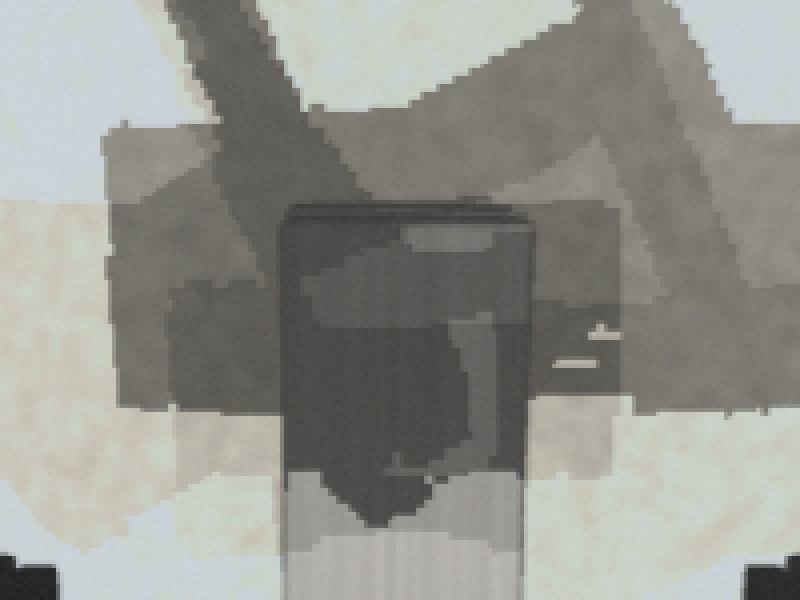

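The stack looks aligned: the upper tin's front edge runs from crop (278,222) to (533,222), and the lower tin just shows behind it at rows 204-215, columns about 288-530. I'll compare that with a flush projection.

Run:
```python
from h import *
c=dict(np.load("w5.npz"));P=c["P"]
T=plane(c,[(249.3,155.5),(313,155.5)],.064,P);print(np.round(T*1000,1).tolist())
for z in(.064,.034,.03,0):
    q=T.copy();q[:,2]=z;print(z,np.round((proj(c,q,P)-[180,100])*4+1.5,0).tolist())
g=cv2.cvtColor(c["pixels"],cv2.COLOR_BGR2GRAY)
for u in(260,270,280,290,300,306):print(u,g[146:160,u])
for r in(151,152,153,154,155):print(r,g[r,247:258],g[r,304:317])
to(.5013,.0422,.2,119.6)
```

```text
[[445.5, 322.6, 64.0], [447.6, 378.4, 64.0]]
0.064 [[279.0, 223.0], [534.0, 223.0]]
0.034 [[290.0, 212.0], [522.0, 212.0]]
0.03 [[291.0, 210.0], [520.0, 210.0]]
0 [[300.0, 201.0], [511.0, 201.0]]
260 [93 92 93 92 81 66 75 71 63 68 74 76 76 76]
270 [118  91  91  87  78  68  72  73  66  67  75  75  77  75]
280 [119 123 123 120  90  69  79  73  65  72  84  92  95  95]
290 [124 124 124 118  90  66  73  76  66  73 102 114 115 114]
300 [120 119 115  95 103  74  71  82  67  72 102 110 115 118]
306 [135 136 139 137 130  78  73  82  71  69 102 106  92  90]
151 [95 93 96 96 96 82 73 65 62 64 64] [ 78  81  78  83 102 105 105 107 108 110 107 107 104]
152 [94 93 92 94 86 76 70 74 71 75 72] [ 72  74  73  77  98 102 103 105 108 110 108 108 107]
153 [94 92 92 94 79 72 72 70 75 74 69] [ 80  81  82  93  91  88  91  92 106 109 110 111 107]
154 [91 94 92 92 76 69 63 63 65 62 66] [ 62  69  71  69  68  76  81  90 105 109 109 108 110]
155 [92 91 92 80 70 69 67 69 71 71 71] [ 72  69  69  73  73  74  71  74  88  93 105 109 109]
pos [0.486  0.3463 0.2001] t 12.57 dpos [-0.0268 -0.3033  0.0004] drot [-0.14 -0.1  58.24] F [-0.7 -0.8  0.2] w 0.0871
```

{"method": "arm_command", "body": {
  "delta_rot": [
    [0, 0, 3],
    [0, 0, 8],
    [0, 0, 14],
    [0, 0, 20],
    [0, 0, 26],
    [0, 0, 32],
    [0, 0, 38],
    [0, 0, 44],
    [0, 0, 50],
    [0, 0, 55],
    [0, 0, 58],
    [0, 0, 58]
  ],
  "delta_pos": [
    [-0.001, -0.012, 0],
    [-0.003, -0.038, 0],
    [-0.005, -0.07, 0],
    [-0.007, -0.105, 0],
    [-0.01, -0.14, 0],
    [-0.013, -0.175, 0],
    [-0.015, -0.21, 0],
    [-0.018, -0.245, 0],
    [-0.02, -0.275, 0],
    [-0.022, -0.295, 0],
    [-0.022, -0.303, 0],
    [-0.022, -0.303, 0]
  ],
  "gripper": [-1, -1, -1, -1, -1, -1, -1, -1, -1, -1, -1, -1]
}}

```text
time: 13.57
position: [0.4972, 0.041, 0.201]
tool_rot: [0.503, 0.864, -0.0, -0.0]
ft_force: [0.6, 1.1, 0.3]
grip_width: 0.0871
grip_force: 0.0
```

{"method": "arm_command", "body": {
  "delta_rot": [
    [0, 0, 0],
    [0, 0, 0],
    [0, 0, 0]
  ],
  "delta_pos": [
    [0, 0, 0],
    [0, 0, 0],
    [0, 0, 0]
  ],
  "gripper": [-1, -1, -1]
}}

```text
time: 13.82
position: [0.4969, 0.044, 0.2013]
tool_rot: [0.5, 0.866, -0.0, -0.0]
ft_force: [-1.3, 0.2, -0.0]
grip_width: 0.087
grip_force: 0.0
```

Run:
```python
from h import *
wrist("w6",2)
c=dict(np.load("w6.npz"));P=c["P"]
q=np.array([[.496,.043,.032]])+np.array([[x*np.cos(np.radians(-60.4))-y*np.sin(np.radians(-60.4)),x*np.sin(np.radians(-60.4))+y*np.cos(np.radians(-60.4)),0] for x,y in[(.05,.028),(.05,-.028),(-.05,-.028),(-.05,.028)]])
u=proj(c,q,P);print(u.round(1).tolist())
g=cv2.cvtColor(c["pixels"],cv2.COLOR_BGR2GRAY)
m=u.mean(0).round().astype(int);x0,x1=int(u[:,0].min()),int(u[:,0].max());y0,y1=int(u[:,1].min()),int(u[:,1].max())
for r in(m[1]-25,m[1]+25):print("L",x0-8,g[r,x0-8:x0+10],"R",x1-8,g[r,x1-8:x1+10])
for k in(m[0]-15,m[0]+15):print("T",y0-8,g[y0-8:y0+10,k],"B",y1-8,g[y1-8:y1+10,k])
to(.496,.043,.005,119.6)
```

```text
pos [[0.4969, 0.044, 0.2013], [0.4969, 0.044, 0.2014]]
[[303.7, 241.2], [249.7, 240.8], [248.2, 142.7], [306.3, 143.1]]
L 240 [ 93  95  94  93  95  96  97  98 101  90  89  99 102 100 103 105 105 106] R 298 [105 104 109 107 105 104 107 147 137 193 212 214 212 210 210 157 125 123]
L 240 [205 206 210 207 206 206 205 205 204 179 147 163 134 106  90 105 113 115] R 298 [169 168 166 163 167 152 128 173 203 204 209 208 208 195 188 185 181 184]
T 134 [128 136 140 137 124 125 113  82 106 116 120 119 104 106 104 105 105 103] B 233 [170 170 168 169 171 171 177 207 207 208 208 207 211 212 209 208 204 205]
T 134 [126 125 126 127 125 125 125 117  80 101 106 105 107 105 107 104 105 105] B 233 [176 176 174 175 176 171 167 197 215 217 214 216 216 215 216 215 215 217]
pos [0.497  0.044  0.2014] t 13.92 dpos [-0.0004 -0.0013  0.1964] drot [-0.01 -0.02  0.37] F [-0.9 -0.3  0.6] w 0.0868
```

{"method": "arm_command", "body": {
  "delta_rot": [
    [0, 0, 0],
    [0, 0, 0],
    [0, 0, 0],
    [0, 0, 0],
    [0, 0, 0],
    [0, 0, 0],
    [0, 0, 0],
    [0, 0, 0],
    [0, 0, 0],
    [0, 0, 0],
    [0, 0, 0],
    [0, 0, 0]
  ],
  "delta_pos": [
    [0.001, -0.001, 0.01],
    [0.001, -0.001, 0.035],
    [0.001, -0.001, 0.065],
    [0.001, -0.001, 0.095],
    [0.001, -0.001, 0.12],
    [0.001, -0.001, 0.145],
    [0.001, -0.001, 0.165],
    [0.001, -0.001, 0.18],
    [0.001, -0.001, 0.19],
    [0.001, -0.001, 0.196],
    [0.001, -0.001, 0.196],
    [0.001, -0.001, 0.196]
  ],
  "gripper": [-1, -1, -1, -1, -1, -1, -1, -1, -1, -1, -1, -1]
}}

```text
time: 14.92
position: [0.4961, 0.0436, 0.0058]
tool_rot: [0.501, 0.866, 0.0, 0.0]
ft_force: [0.1, 0.6, -0.8]
grip_width: 0.0869
grip_force: 0.0
```

{"method": "arm_command", "body": {
  "delta_rot": [
    [0, 0, 0],
    [0, 0, 0],
    [0, 0, 0],
    [0, 0, 0],
    [0, 0, 0],
    [0, 0, 0],
    [0, 0, 0],
    [0, 0, 0]
  ],
  "delta_pos": [
    [0, 0, 0],
    [0, 0, 0],
    [0, 0, 0],
    [0, 0, 0],
    [0, 0, 0],
    [0, 0, 0],
    [0, 0, 0],
    [0, 0, 0]
  ],
  "gripper": [0, 0.3, 0.5, 1, 1, 1, 1, 1],
  "grip_force": 25
}}

```text
time: 15.58
position: [0.4956, 0.0434, 0.0058]
tool_rot: [0.501, 0.865, -0.0, -0.0]
ft_force: [-1.7, -0.3, 4.0]
grip_width: 0.0557
grip_force: 24.9
```

Run:
```python
from h import *
to(.56,.3465,.2,177.5)
```

```text
pos [0.4956 0.0434 0.0058] t 15.58 dpos [ 0.2309  0.2067 -0.1942] drot [-1.000e-02 -0.000e+00 -5.765e+01] F [-1.7 -0.3  4. ] w 0.0557
```

{"method": "arm_command", "body": {
  "delta_rot": [
    [0, 0, 0],
    [0, 0, 0],
    [0, 0, 0],
    [0, 0, 0],
    [0, 0, 0],
    [0, 0, -3],
    [0, 0, -8],
    [0, 0, -14],
    [0, 0, -20],
    [0, 0, -26],
    [0, 0, -32],
    [0, 0, -38]
  ],
  "delta_pos": [
    [0, 0, -0.01],
    [0, 0, -0.03],
    [0, 0, -0.06],
    [0, 0, -0.09],
    [0, 0, -0.12],
    [0.008, 0.01, -0.15],
    [0.022, 0.026, -0.17],
    [0.04, 0.047, -0.185],
    [0.06, 0.071, -0.194],
    [0.08, 0.095, -0.194],
    [0.1, 0.118, -0.194],
    [0.12, 0.142, -0.194]
  ],
  "gripper": [1, 1, 1, 1, 1, 1, 1, 1, 1, 1, 1, 1]
}}

```text
time: 16.58
position: [0.5586, 0.2196, 0.2]
tool_rot: [0.189, 0.982, -0.0, -0.0]
ft_force: [0.4, -0.9, -2.4]
grip_width: 0.056
grip_force: 24.9
```

Run:
```python
from h import *
to(.606,.3465,.2,177.5)
```

```text
pos [0.5586 0.2196 0.2   ] t 16.58 dpos [ 3.200e-03  1.354e-01 -1.000e-04] drot [ -0.02  -0.04 -19.34] F [ 0.4 -0.9 -2.4] w 0.056
```

{"method": "arm_command", "body": {
  "delta_rot": [
    [0, 0, -6],
    [0, 0, -12],
    [0, 0, -17],
    [0, 0, -19.5],
    [0, 0, -19.5],
    [0, 0, -19.5],
    [0, 0, -19.5],
    [0, 0, -19.5],
    [0, 0, -19.5],
    [0, 0, -19.5]
  ],
  "delta_pos": [
    [0.001, 0.03, 0],
    [0.002, 0.06, 0],
    [0.003, 0.09, 0],
    [0.003, 0.11, 0],
    [0.003, 0.125, 0],
    [0.003, 0.135, 0],
    [0.003, 0.135, 0],
    [0.003, 0.135, 0],
    [0.003, 0.135, 0],
    [0.003, 0.135, 0]
  ],
  "gripper": [1, 1, 1, 1, 1, 1, 1, 1, 1, 1]
}}

```text
time: 17.42
position: [0.6068, 0.3431, 0.1995]
tool_rot: [0.024, 1.0, -0.0, -0.001]
ft_force: [0.2, -0.6, -2.5]
grip_width: 0.0554
grip_force: 24.9
```

Run:
```python
from h import *
wrist("w7")
to(.496,.3465,.2,177.6)
c=dict(np.load("w7.npz"));P=c["P"];g=cv2.cvtColor(c["pixels"],cv2.COLOR_BGR2GRAY)
T=P@np.linalg.inv(c["mount"])
print("held profile",[(u,g[154:172,u].tolist()) for u in(250,310)])
q=np.array([[.4464,.3226],[.4485,.3784],[.5464,.374],[.5442,.318]]);q=np.c_[q,np.full(4,.064)];u=proj(c,q,P);print("pred stack top",u.round(1).tolist())
x0,x1=int(u[:,0].mean()-34),int(u[:,0].mean()+34)
for r in(30,60,90):print(r,"L",x0-8,g[r,x0-8:x0+14],"R",x1-12,g[r,x1-12:x1+10])
b=int(u[2:,1].mean());print("B",b-8,[g[b-8:b+9,k].tolist() for k in(270,290)])
cv2.imwrite("pics/w7c.png",cv2.resize(c["pixels"][0:200,180:380],None,fx=3,fy=3,interpolation=cv2.INTER_NEAREST))
```

```text
pos [[0.6068, 0.3431, 0.1995], [0.607, 0.3432, 0.1996], [0.6071, 0.3433, 0.1997], [0.6072, 0.3435, 0.1998]]
pos [0.6073 0.3437 0.1998] t 17.62 dpos [ 0.1113 -0.0024 -0.0002] drot [-0.   -0.01 -0.3 ] F [-0.8  0.5 -2.5] w 0.0562
held profile [(250, [112, 113, 106, 109, 111, 110, 111, 112, 109, 91, 85, 85, 76, 78, 81, 92, 100, 103]), (310, [112, 113, 114, 113, 111, 110, 109, 111, 112, 108, 89, 86, 84, 77, 76, 84, 98, 103])]
pred stack top [[241.5, 0.5], [312.7, -0.2], [310.1, 128.3], [244.7, 128.8]]
30 L 235 [149 150 151 151 149 150 124 100 106 119 124 122 123 126 128 127 128 129
 127 126 127 126] R 299 [218 218 219 218 220 222 224 221 168 134 131 125 110 138 148 148 161 168
 168 169 170 168]
60 L 235 [148 147 145 169 180 180 162 151 152 177 215 219 217 219 221 223 223 222
 221 220 223 221] R 299 [220 220 219 222 225 226 225 223 224 223 214 189 192 168 146 145 147 146
 145 145 143 145]
90 L 235 [122 120 120 121 121 121 144 151 173 172 197 219 221 221 221 223 225 226
 225 224 227 224] R 299 [222 223 224 227 229 229 226 226 226 227 200 161 219 234 234 233 234 234
 234 233 233 234]
B 120 [[232, 231, 230, 230, 230, 230, 230, 225, 177, 113, 149, 147, 146, 147, 146, 149, 149], [228, 229, 220, 130, 130, 129, 130, 127, 111, 115, 151, 150, 149, 148, 145, 148, 145]]
```

View pics/w7c.png

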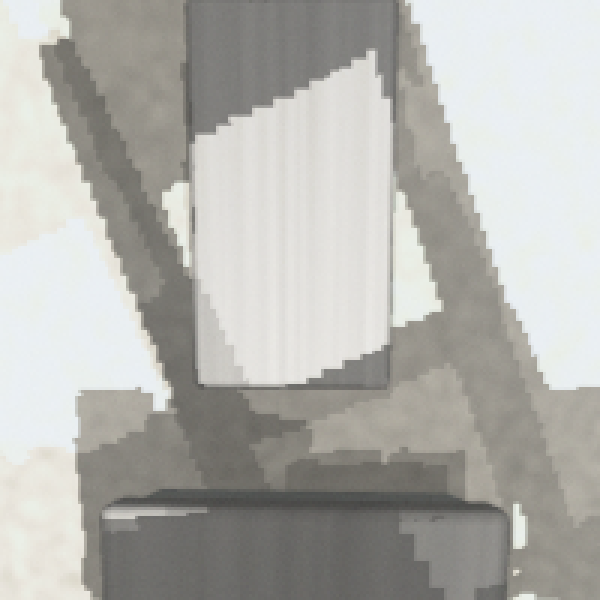

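The tin_a pile top is at crop (190-395, 0-387), where predicted, and the held tin_b is level with its front edge at rows 495-515. Next I lower it onto the pile.

{"method": "arm_command", "body": {
  "delta_rot": [
    [0, 0, -0.5],
    [0, 0, -0.5],
    [0, 0, -0.5],
    [0, 0, -0.5],
    [0, 0, -0.5],
    [0, 0, -0.5],
    [0, 0, -0.5],
    [0, 0, -0.5],
    [0, 0, -0.5],
    [0, 0, -0.5],
    [0, 0, -0.5],
    [0, 0, -0.5]
  ],
  "delta_pos": [
    [0.015, 0, 0],
    [0.04, -0.001, 0],
    [0.065, -0.002, 0],
    [0.09, -0.003, 0.01],
    [0.105, -0.003, 0.03],
    [0.111, -0.003, 0.055],
    [0.111, -0.003, 0.08],
    [0.111, -0.003, 0.1],
    [0.111, -0.003, 0.11],
    [0.111, -0.003, 0.115],
    [0.111, -0.003, 0.115],
    [0.111, -0.003, 0.115]
  ],
  "gripper": [1, 1, 1, 1, 1, 1, 1, 1, 1, 1, 1, 1]
}}

```text
time: 18.62
position: [0.4972, 0.3468, 0.0853]
tool_rot: [0.019, 1.0, 0.0, 0.001]
ft_force: [0.4, 0.1, -2.5]
grip_width: 0.0558
grip_force: 24.9
```

{"method": "arm_command", "body": {
  "delta_rot": [
    [0, 0, 0],
    [0, 0, 0],
    [0, 0, 0],
    [0, 0, 0],
    [0, 0, 0]
  ],
  "delta_pos": [
    [0, 0, 0],
    [0, 0, 0],
    [0, 0, 0],
    [0, 0, 0],
    [0, 0, 0]
  ],
  "gripper": [1, 1, 1, 1, 1]
}}

```text
time: 19.03
position: [0.4965, 0.3466, 0.085]
tool_rot: [0.019, 1.0, 0.0, 0.0]
ft_force: [0.4, -0.3, -3.0]
grip_width: 0.0557
grip_force: 24.9
```

Run:
```python
from h import *
to(.4961,.3458,.0698,177.9)
```

```text
pos [0.4965 0.3466 0.085 ] t 19.03 dpos [ 0.0004 -0.0008  0.0152] drot [ 0.02  0.04 -0.05] F [ 0.4 -0.3 -3. ] w 0.0557
```

{"method": "arm_command", "body": {
  "delta_rot": [
    [0, 0, 0],
    [0, 0, 0],
    [0, 0, 0],
    [0, 0, 0],
    [0, 0, 0],
    [0, 0, 0],
    [0, 0, 0]
  ],
  "delta_pos": [
    [0, -0.001, 0.003],
    [0, -0.001, 0.007],
    [0, -0.001, 0.01],
    [0, -0.001, 0.012],
    [0, -0.001, 0.013],
    [0, -0.001, 0.013],
    [0, -0.001, 0.013]
  ],
  "gripper": [1, 1, 1, 1, 1, 1, 1]
}}

```text
time: 19.62
position: [0.4962, 0.3455, 0.0714]
tool_rot: [0.019, 1.0, -0.0, -0.0]
ft_force: [0.0, -0.7, -2.5]
grip_width: 0.0556
grip_force: 24.9
```

{"method": "arm_command", "body": {
  "delta_rot": [
    [0, 0, 0],
    [0, 0, 0],
    [0, 0, 0],
    [0, 0, 0]
  ],
  "delta_pos": [
    [0, 0, 0.001],
    [0, 0, 0.002],
    [0, 0, 0.0025],
    [0, 0, 0.0025]
  ],
  "gripper": [1, 1, 1, 1]
}}

```text
time: 19.95
position: [0.4964, 0.3456, 0.0698]
tool_rot: [0.019, 1.0, 0.0, 0.0]
ft_force: [-0.3, 0.2, 3.9]
grip_width: 0.0558
grip_force: 24.9
```

Seated. I'll release, rise and look.

{"method": "arm_command", "body": {
  "delta_rot": [
    [0, 0, 0],
    [0, 0, 0],
    [0, 0, 0],
    [0, 0, 0],
    [0, 0, 0],
    [0, 0, 0],
    [0, 0, 0],
    [0, 0, 0],
    [0, 0, 0],
    [0, 0, 0],
    [0, 0, 0],
    [0, 0, 0]
  ],
  "delta_pos": [
    [0, 0, 0],
    [0, 0, 0],
    [0, 0, 0],
    [0, 0, 0],
    [0, 0, 0],
    [0, 0, -0.01],
    [0, 0, -0.03],
    [0, 0, -0.06],
    [0, 0, -0.09],
    [0, 0, -0.12],
    [0, 0, -0.13],
    [0, 0, -0.13]
  ],
  "gripper": [0.3, 0, -0.5, -1, -1, -1, -1, -1, -1, -1, -1, -1]
}}

```text
time: 20.95
position: [0.4983, 0.3465, 0.2028]
tool_rot: [0.019, 1.0, 0.002, 0.004]
ft_force: [0.6, -0.3, 0.9]
grip_width: 0.087
grip_force: 0.0
```

{"method": "arm_command", "body": {
  "delta_rot": [
    [0, 0, 0],
    [0, 0, 0],
    [0, 0, 0],
    [0, 0, 0]
  ],
  "delta_pos": [
    [0, 0, 0],
    [0, 0, 0],
    [0, 0, 0],
    [0, 0, 0]
  ],
  "gripper": [-1, -1, -1, -1]
}}

```text
time: 21.28
position: [0.4953, 0.345, 0.1971]
tool_rot: [0.019, 1.0, -0.001, -0.002]
ft_force: [-0.8, 0.8, -0.5]
grip_width: 0.0873
grip_force: 0.0
```

Run:
```python
from h import *
from rig import viewer
wrist("w8",2);w=cv2.imread("pics/w8.png")[90:250,190:370];s=viewer.camera("side");np.savez("side1.npz",**s);s=s["pixels"][265:365,120:230]
t=viewer.camera("top");np.savez("top1.npz",**t)
a=cv2.resize(w,(450,400),interpolation=cv2.INTER_CUBIC);b=cv2.resize(s,(350,318),interpolation=cv2.INTER_CUBIC);b=cv2.copyMakeBorder(b,0,82,0,0,cv2.BORDER_CONSTANT)
cv2.imwrite("pics/stack.png",np.hstack([a,b]))
```

```text
pos [[0.4953, 0.345, 0.1971], [0.4955, 0.3451, 0.1974]]
```

View pics/stack.png

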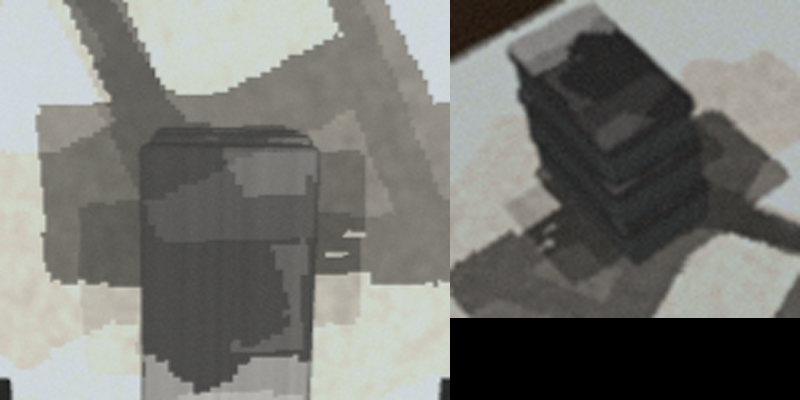

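The pile of three is flush in both views: wrist crop columns 140-318, and the side crop edges line up. Now the wrench.

```bash
cat >> h.py <<'E'
N=np.array([.6438,-.035]);S=4.3
def tcp(phi,back=.0235,r=.14,fold=0,z=.022):
    f=np.radians(phi);u=lambda a:np.array([np.cos(a),np.sin(a)])
    b=N+.035*u(f);a=f-fold
    q=b+(r-.035)*u(a)-back*np.array([np.sin(a),-np.cos(a)])
    return (*q,z,np.degrees(a)+270)
E
python3 - <<'E'
from h import *
p=tcp(-122.5,.045,z=.2);print(p);to(*p)
E
```

```text
(np.float64(0.6065306698930245), np.float64(-0.17725328478941108), 0.2, np.float64(147.5))
pos [0.496  0.3454 0.1983] t 21.48 dpos [-0.1301 -0.5181 -0.0016] drot [-0.05 -0.06 30.35] F [-1.   0.   0.9] w 0.0866
```

{"method": "arm_command", "body": {
  "delta_rot": [
    [0, 0, 1],
    [0, 0, 3],
    [0, 0, 5],
    [0, 0, 8],
    [0, 0, 11],
    [0, 0, 14],
    [0, 0, 17],
    [0, 0, 20],
    [0, 0, 23],
    [0, 0, 26],
    [0, 0, 29],
    [0, 0, 30.3]
  ],
  "delta_pos": [
    [-0.003, -0.012, 0],
    [-0.009, -0.035, 0],
    [-0.017, -0.068, 0],
    [-0.026, -0.105, 0],
    [-0.036, -0.143, 0],
    [-0.046, -0.181, 0],
    [-0.055, -0.219, 0],
    [-0.065, -0.257, 0],
    [-0.074, -0.295, 0],
    [-0.084, -0.333, 0],
    [-0.093, -0.371, 0],
    [-0.102, -0.407, 0]
  ],
  "gripper": [0, 0.5, 1, 1, 1, 1, 1, 1, 1, 1, 1, 1]
}}

```text
time: 22.48
position: [0.5826, -0.0681, 0.1992]
tool_rot: [0.281, 0.96, -0.0, 0.0]
ft_force: [0.1, 0.1, 0.2]
grip_width: 0.0149
grip_force: 0.0
```

Run:
```python
from h import *
p=tcp(-122.5,.045,z=.2);to(*p)
```

```text
pos [ 0.5826 -0.0681  0.1992] t 22.48 dpos [-0.079  -0.079  -0.0008] drot [-0.02  0.02 -0.16] F [0.1 0.1 0.2] w 0.0149
```

{"method": "arm_command", "body": {
  "delta_rot": [
    [0, 0, 0],
    [0, 0, 0],
    [0, 0, 0],
    [0, 0, 0],
    [0, 0, 0],
    [0, 0, 0],
    [0, 0, 0]
  ],
  "delta_pos": [
    [-0.025, -0.025, 0],
    [-0.05, -0.05, 0],
    [-0.07, -0.07, 0],
    [-0.079, -0.079, 0],
    [-0.079, -0.079, 0],
    [-0.079, -0.079, 0],
    [-0.079, -0.079, 0]
  ],
  "gripper": [1, 1, 1, 1, 1, 1, 1]
}}

```text
time: 23.07
position: [0.6062, -0.1723, 0.1988]
tool_rot: [0.279, 0.96, 0.001, -0.001]
ft_force: [0.3, 0.3, -0.2]
grip_width: 0.0007
grip_force: 0.0
```

Run:
```python
from h import *
wrist("w9",2)
c=dict(np.load("w9.npz"));P=c["P"]
g=cv2.cvtColor(c["pixels"],cv2.COLOR_BGR2GRAY)[:232]
m=((g<45)*255).astype(np.uint8);m=cv2.morphologyEx(m,cv2.MORPH_OPEN,np.ones((5,5)))
n,l,s,ce=cv2.connectedComponentsWithStats(m)
for i in range(1,n):
    if s[i,4]>600: 
        ct=cv2.findContours((l==i).astype(np.uint8),0,2)[0][0][:,0]; print(s[i],rect(plane(c,ct,.042,P)),np.round(plane(c,[ce[i]],.042,P)*1000,1))
p=tcp(-122.5,.045,z=.022);to(*p)
```

```text
pos [[0.6062, -0.1723, 0.1988], [0.6064, -0.172, 0.1989]]
[253 136  44  29 651] (array([ 568.5, -152.8]), 40.6, 25.5, 59.6) [[ 571.9 -154.4   42. ]]
pos [ 0.6066 -0.172   0.199 ] t 23.17 dpos [-0.003  -0.0046  0.177 ] drot [ 0.02 -0.07  0.16] F [0.3 0.2 0. ] w 0.0008
```

{"method": "arm_command", "body": {
  "delta_rot": [
    [0, 0, 0],
    [0, 0, 0],
    [0, 0, 0],
    [0, 0, 0],
    [0, 0, 0],
    [0, 0, 0],
    [0, 0, 0],
    [0, 0, 0],
    [0, 0, 0],
    [0, 0, 0],
    [0, 0, 0]
  ],
  "delta_pos": [
    [-0.003, -0.005, 0.01],
    [-0.003, -0.005, 0.035],
    [-0.003, -0.005, 0.065],
    [-0.003, -0.005, 0.095],
    [-0.003, -0.005, 0.12],
    [-0.003, -0.005, 0.14],
    [-0.003, -0.005, 0.158],
    [-0.003, -0.005, 0.17],
    [-0.003, -0.005, 0.176],
    [-0.003, -0.005, 0.176],
    [-0.003, -0.005, 0.176]
  ],
  "gripper": [1, 1, 1, 1, 1, 1, 1, 1, 1, 1, 1]
}}

```text
time: 24.08
position: [0.6074, -0.1798, 0.0233]
tool_rot: [0.279, 0.96, -0.0, 0.0]
ft_force: [-0.9, 0.2, 0.6]
grip_width: 0.0005
grip_force: 0.0
```

Run:
```python
from h import *
from rig import status
to(*tcp(-122.5))
o=status.get_obs();M=R.from_quat(o["tool_rot"]);y0=147.5
for ph in np.arange(-122.5,-196,-6):
    p=tcp(ph); d=M.inv().apply(np.array(p[:3])-o["position"]);print(ph,np.round(d,3)[:2],round(y0-p[3],1))
```

```text
pos [ 0.6074 -0.1798  0.0233] t 24.08 dpos [0.0236 0.0018 0.0013] drot [0.   0.03 0.08] F [-0.9  0.2  0.6] w 0.0005
-122.5 [0.024 0.002] 0.0
-128.5 [0.038 0.   ] 6.0
-134.5 [ 0.053 -0.   ] 12.0
-140.5 [0.068 0.001] 18.0
-146.5 [0.083 0.004] 24.0
-152.5 [0.097 0.009] 30.0
-158.5 [0.11  0.015] 36.0
-164.5 [0.123 0.022] 42.0
-170.5 [0.135 0.031] 48.0
-176.5 [0.146 0.041] 54.0
-182.5 [0.157 0.052] 60.0
-188.5 [0.165 0.064] 66.0
-194.5 [0.173 0.076] 72.0
```

{"method": "arm_command", "body": {
  "delta_rot": [
    [0, 0, 0],
    [0, 0, 0],
    [0, 0, 0],
    [0, 0, 3],
    [0, 0, 6],
    [0, 0, 9],
    [0, 0, 12],
    [0, 0, 15],
    [0, 0, 18],
    [0, 0, 21],
    [0, 0, 24],
    [0, 0, 27]
  ],
  "delta_pos": [
    [0.008, 0.001, 0.001],
    [0.016, 0.001, 0.001],
    [0.024, 0.002, 0.001],
    [0.031, 0.001, 0.001],
    [0.038, 0, 0.001],
    [0.045, 0, 0.001],
    [0.053, 0, 0.001],
    [0.06, 0, 0.001],
    [0.068, 0.001, 0.001],
    [0.075, 0.002, 0.001],
    [0.083, 0.004, 0.001],
    [0.09, 0.006, 0.001]
  ],
  "gripper": [1, 1, 1, 1, 1, 1, 1, 1, 1, 1, 1, 1]
}}

```text
time: 25.08
position: [0.5352, -0.1271, 0.0231]
tool_rot: [0.497, 0.868, -0.0, 0.002]
ft_force: [1.9, -3.3, -1.0]
grip_width: 0.0004
grip_force: 1.6
```

```bash
cat > nx.py <<'E'
from h import *
from rig import status
import sys
o=status.get_obs();M=R.from_quat(o["tool_rot"]);yaw=np.degrees(np.arctan2(M.as_matrix()[1,0],M.as_matrix()[0,0]))%360
p=tcp(yaw-270);print("now phi",yaw-270,"lag in tool",M.inv().apply(np.array(p[:3])-o["position"]).round(4),"F tool",M.inv().apply(o["ft_force"]).round(1),"M",np.round(o["moment"],2))
for a in sys.argv[1:]:
    ph,fo=(a.split(",")+["0"])[:2];p=tcp(float(ph),fold=float(fo)); print(a,M.inv().apply(np.array(p[:3])-o["position"]).round(4),round(yaw-p[3],1))
E
python3 nx.py -152.5 -155.5 -158.5 -161.5 -164.5 -167.5 -170.5 -173.5 -176.5 -179.5 -182.5 -185.5 -188.5
```

```text
now phi -149.57759865932474 lag in tool [0.0009 0.0003 0.0011] F tool [-3.9 -0.   1. ] M [-0.38 -0.46  0.01]
-152.5 [ 0.0081 -0.0007  0.0011] 2.9
-155.5 [ 0.0155 -0.0013  0.0011] 5.9
-158.5 [ 0.0229 -0.0016  0.001 ] 8.9
-161.5 [ 0.0304 -0.0015  0.001 ] 11.9
-164.5 [ 0.0378 -0.001   0.001 ] 14.9
-167.5 [ 0.0452 -0.0001  0.0009] 17.9
-170.5 [0.0525 0.0012 0.0009] 20.9
-173.5 [0.0597 0.0028 0.0009] 23.9
-176.5 [0.0669 0.0049 0.0009] 26.9
-179.5 [0.0739 0.0073 0.0008] 29.9
-182.5 [0.0808 0.01   0.0008] 32.9
-185.5 [0.0876 0.0132 0.0008] 35.9
-188.5 [0.0941 0.0167 0.0008] 38.9
```

Contact at 3.9 N, as expected; I'll keep sweeping.

{"method": "arm_command", "body": {
  "delta_rot": [
    [0, 0, 3],
    [0, 0, 6],
    [0, 0, 9],
    [0, 0, 12],
    [0, 0, 15],
    [0, 0, 18],
    [0, 0, 21],
    [0, 0, 24],
    [0, 0, 27],
    [0, 0, 30],
    [0, 0, 33],
    [0, 0, 36]
  ],
  "delta_pos": [
    [0.008, -0.001, 0.001],
    [0.0155, -0.0013, 0.001],
    [0.023, -0.0016, 0.001],
    [0.0304, -0.0015, 0.001],
    [0.0378, -0.001, 0.001],
    [0.0452, 0, 0.001],
    [0.0525, 0.0012, 0.001],
    [0.06, 0.003, 0.001],
    [0.067, 0.005, 0.001],
    [0.074, 0.0073, 0.001],
    [0.081, 0.01, 0.001],
    [0.0875, 0.013, 0.001]
  ],
  "gripper": [1, 1, 1, 1, 1, 1, 1, 1, 1, 1, 1, 1]
}}

```text
time: 26.08
position: [0.5021, -0.0451, 0.0223]
tool_rot: [0.741, 0.672, 0.001, 0.002]
ft_force: [1.1, -2.2, 1.4]
grip_width: 0.0002
grip_force: 1.6
```

```bash
python3 nx.py -187.5 -190 -192.5 -195 -197.5 -200 -202 -204 -205.7,0 -205.7,0.05 -205.7,0.1 -205.7,0.18
```

```text
now phi -185.5822251985262 lag in tool [0.0003 0.0001 0.0003] F tool [-2.1  1.4 -1.4] M [-0.56 -0.3  -0.08]
-187.5 [ 0.005  -0.0006  0.0003] 1.9
-190 [ 0.0111 -0.0013  0.0003] 4.4
-192.5 [ 0.0173 -0.0017  0.0002] 6.9
-195 [ 0.0235 -0.0019  0.0002] 9.4
-197.5 [ 0.0297 -0.0018  0.0002] 11.9
-200 [ 0.0359 -0.0014  0.0002] 14.4
-202 [ 0.0408 -0.0009  0.0002] 16.4
-204 [ 0.0457 -0.0002  0.0002] 18.4
-205.7,0 [0.0499 0.0005 0.0002] 20.1
-205.7,0.05 [0.0552 0.0014 0.0002] 23.0
-205.7,0.1 [0.0605 0.0025 0.0002] 25.8
-205.7,0.18 [0.0688 0.0048 0.0002] 30.4
```

{"method": "arm_command", "body": {
  "delta_rot": [
    [0, 0, 2],
    [0, 0, 4.5],
    [0, 0, 7],
    [0, 0, 9.5],
    [0, 0, 12],
    [0, 0, 14.5],
    [0, 0, 16.5],
    [0, 0, 16.5]
  ],
  "delta_pos": [
    [0.005, -0.0006, 0],
    [0.011, -0.0013, 0],
    [0.0173, -0.0017, 0],
    [0.0235, -0.002, 0],
    [0.03, -0.002, 0],
    [0.036, -0.0014, 0],
    [0.041, -0.001, 0],
    [0.041, -0.001, 0]
  ],
  "gripper": [1, 1, 1, 1, 1, 1, 1, 1]
}}

```text
time: 26.75
position: [0.5042, -0.0032, 0.022]
tool_rot: [0.829, 0.56, 0.001, 0.001]
ft_force: [0.2, 1.0, 0.1]
grip_width: 0.0002
grip_force: 0.0
```

```bash
python3 nx.py -203 -204 -205 -206 -207 -205.7,0.05 -205.7,0.1 -205.7,0.18
```

```text
now phi -201.92546117598397 lag in tool [-0.0009  0.0014 -0.    ] F tool [ 1.  -0.1 -0.1] M [-0.04 -0.01  0.01]
-203 [ 0.0018  0.001  -0.    ] 1.1
-204 [ 0.0042  0.0007 -0.    ] 2.1
-205 [ 0.0067  0.0004 -0.    ] 3.1
-206 [ 0.0091  0.0001 -0.    ] 4.1
-207 [ 0.0116 -0.0001 -0.    ] 5.1
-205.7,0.05 [ 0.0137 -0.0005 -0.    ] 6.6
-205.7,0.1 [ 0.0191 -0.001  -0.    ] 9.5
-205.7,0.18 [ 0.0277 -0.0011  0.    ] 14.1
```

Slow 1° steps now, watching for the seating force.

{"method": "arm_command", "body": {
  "delta_rot": [
    [0, 0, 1],
    [0, 0, 2],
    [0, 0, 2.5]
  ],
  "delta_pos": [
    [0.002, 0.001, 0],
    [0.004, 0.001, 0],
    [0.0055, 0.001, 0]
  ],
  "gripper": [1, 1, 1]
}}

```text
time: 27.0
position: [0.5055, 0.0012, 0.0212]
tool_rot: [0.841, 0.541, -0.001, -0.001]
ft_force: [-2.2, -1.8, 1.1]
grip_width: 0.0006
grip_force: 1.6
```

{"method": "arm_command", "body": {
  "delta_rot": [
    [0, 0, 0.5],
    [0, 0, 1]
  ],
  "delta_pos": [
    [0.0012, 0, 0],
    [0.0025, 0, 0]
  ],
  "gripper": [1, 1]
}}

```text
time: 27.17
position: [0.5066, 0.0035, 0.0209]
tool_rot: [0.846, 0.534, -0.001, -0.001]
ft_force: [-5.1, -5.7, 1.8]
grip_width: 0.0009
grip_force: 3.7
```

{"method": "arm_command", "body": {
  "delta_rot": [
    [0, 0, 0.5],
    [0, 0, 1]
  ],
  "delta_pos": [
    [0.0012, 0, 0],
    [0.0025, 0, 0]
  ],
  "gripper": [1, 1]
}}

```text
time: 27.33
position: [0.5066, 0.0041, 0.0208]
tool_rot: [0.85, 0.528, -0.003, -0.001]
ft_force: [-8.6, -14.1, 4.8]
grip_width: 0.0005
grip_force: 8.4
```

{"method": "arm_command", "body": {
  "delta_rot": [
    [0, 0, 0.5],
    [0, 0, 1]
  ],
  "delta_pos": [
    [0.0012, 0, 0],
    [0.0025, 0, 0]
  ],
  "gripper": [1, 1]
}}

```text
time: 27.5
position: [0.507, 0.0058, 0.0208]
tool_rot: [0.854, 0.52, -0.004, -0.001]
ft_force: [-8.5, -14.8, 4.8]
grip_width: 0.0009
grip_force: 8.6
```

```bash
python3 nx.py -205.7,0.05 -205.7,0.1 -205.7,0.18
```

```text
now phi -207.33387924984055 lag in tool [ 0.0031  0.0003 -0.0012] F tool [-17.1  -0.8  -4.7] M [-2.43  1.34 -0.08]
-205.7,0.05 [ 0.0043 -0.0002 -0.0012] 1.2
-205.7,0.1 [ 0.0096 -0.0011 -0.0012] 4.1
-205.7,0.18 [ 0.0182 -0.0021 -0.0013] 8.7
```

The force rose to a 17 N plateau, so the nut is seated and the joint is starting to give. Folding about 10°.

{"method": "arm_command", "body": {
  "delta_rot": [
    [0, 0, 1.5],
    [0, 0, 3],
    [0, 0, 4.5],
    [0, 0, 6],
    [0, 0, 7.5],
    [0, 0, 9.5],
    [0, 0, 9.5],
    [0, 0, 9.5]
  ],
  "delta_pos": [
    [0.003, 0, 0],
    [0.006, -0.0005, 0],
    [0.009, -0.001, 0],
    [0.012, -0.001, 0],
    [0.015, -0.0015, 0],
    [0.0185, -0.002, 0],
    [0.0185, -0.002, 0],
    [0.0185, -0.002, 0]
  ],
  "gripper": [1, 1, 1, 1, 1, 1, 1, 1]
}}

```text
time: 28.17
position: [0.5128, 0.0227, 0.0208]
tool_rot: [0.894, 0.448, -0.005, -0.001]
ft_force: [-9.7, -16.4, 6.6]
grip_width: 0.0001
grip_force: 9.5
```

```bash
python3 nx.py
python3 - <<'E'
from h import *
from rig import viewer
t=viewer.camera("top");s=viewer.camera("side");np.savez("top2.npz",**t);np.savez("side2.npz",**s)
a=cv2.resize(t["pixels"][140:270,200:330],(400,400));b=cv2.resize(s["pixels"][140:270,220:350],(400,400));cv2.imwrite("pics/fold.png",np.hstack([a,b]))
E
```

```text
now phi -216.80055328953114 lag in tool [ 0.0087 -0.0005 -0.0013] F tool [-18.9   2.   -6.4] M [-2.66  1.49 -0.06]
```

View pics/fold.png

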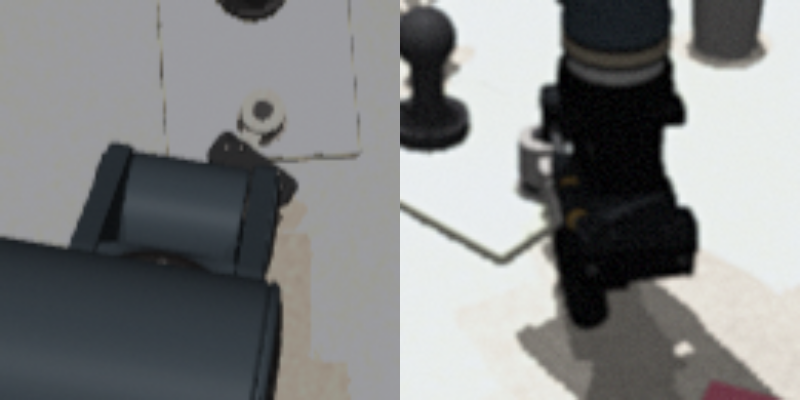

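The gripper hides the grip in both crops. The numbers say: tip travel of about 19 mm at 107 mm from the pin, so a fold of about 0.18 rad (10°) at 18.9 N. Now I ease off slowly.

{"method": "arm_command", "body": {
  "delta_rot": [
    [0, 0, -1],
    [0, 0, -2.5],
    [0, 0, -4],
    [0, 0, -5.5],
    [0, 0, -7],
    [0, 0, -8.5],
    [0, 0, -9.5],
    [0, 0, -10.5],
    [0, 0, -10.5],
    [0, 0, -10.5],
    [0, 0, -10.5],
    [0, 0, -10.5]
  ],
  "delta_pos": [
    [-0.002, 0, 0],
    [-0.005, -0.001, 0],
    [-0.008, -0.001, 0],
    [-0.011, -0.0015, 0],
    [-0.014, -0.002, 0],
    [-0.017, -0.002, 0],
    [-0.02, -0.002, 0],
    [-0.023, -0.002, 0],
    [-0.027, -0.003, 0],
    [-0.033, -0.004, 0],
    [-0.042, -0.005, 0],
    [-0.05, -0.006, 0]
  ],
  "gripper": [1, 1, 1, 1, 1, 1, 1, 1, 1, 1, 1, 1]
}}

```text
time: 29.27
position: [0.4814, -0.0112, 0.021]
tool_rot: [0.85, 0.527, 0.0, -0.0]
ft_force: [0.3, -0.7, -0.2]
grip_width: 0.0006
grip_force: 0.0
```

{"method": "arm_command", "body": {
  "delta_rot": [
    [0, 0, 0],
    [0, 0, 0],
    [0, 0, 0],
    [0, 0, 0],
    [0, 0, 0],
    [0, 0, 0],
    [0, 0, 0],
    [0, 0, 0],
    [0, 0, 0],
    [0, 0, 0]
  ],
  "delta_pos": [
    [-0.005, 0, 0],
    [-0.01, 0, 0],
    [-0.01, 0, -0.015],
    [-0.01, 0, -0.045],
    [-0.01, 0, -0.08],
    [-0.02, 0, -0.115],
    [-0.045, 0, -0.15],
    [-0.07, 0, -0.18],
    [-0.08, 0, -0.19],
    [-0.08, 0, -0.19]
  ],
  "gripper": [1, 1, 1, 1, 1, 1, 1, 1, 1, 1]
}}

```text
time: 30.1
position: [0.4475, -0.085, 0.2137]
tool_rot: [0.851, 0.525, 0.002, 0.003]
ft_force: [0.4, -0.5, -0.6]
grip_width: 0.0
grip_force: 0.0
```

Run:
```python
from h import *
wrist("w10",2)
c=dict(np.load("w10.npz"));P=c["P"]
g=cv2.cvtColor(c["pixels"],cv2.COLOR_BGR2GRAY)[:232]
print("expected seated grip px",proj(c,[[*(N+r*np.array([np.cos(np.radians(154.3)),np.sin(np.radians(154.3))])),.042] for r in(.105,.15,.195)],P).round())
m=((g<50)*255).astype(np.uint8);m=cv2.morphologyEx(m,cv2.MORPH_OPEN,np.ones((5,5)))
n,l,s,ce=cv2.connectedComponentsWithStats(m)
for i in range(1,n):
    if s[i,4]>400:
        ct=max(cv2.findContours((l==i).astype(np.uint8),0,2)[0],key=len)[:,0]; q=plane(c,ct,.042,P);k=rect(q);v=plane(c,[ce[i]],.042,P)[0,:2]-N
        print(s[i],k,np.round(v*1000),np.degrees(np.arctan2(v[1],v[0])))
```

```text
pos [[0.4475, -0.085, 0.2137], [0.4467, -0.0836, 0.2118]]
expected seated grip px [[333.  53.]
 [284.  54.]
 [234.  55.]]
```

Run:
```python
from h import *
c=dict(np.load("w10.npz"));P=c["P"];g=cv2.cvtColor(c["pixels"],cv2.COLOR_BGR2GRAY)
for u in(244,264,284,304,324,345):print(u,g[20:90:3,u])
m=((g[:120]<75)*255).astype(np.uint8);m=cv2.morphologyEx(m,cv2.MORPH_OPEN,np.ones((7,7)))
n,l,s,ce=cv2.connectedComponentsWithStats(m)
for i in range(1,n):
    ct=max(cv2.findContours((l==i).astype(np.uint8),0,2)[0],key=len)[:,0]; q=plane(c,ct,.042,P);v=plane(c,[ce[i]],.042,P)[0,:2]-N
    print(s[i],rect(q),np.round(v*1000),np.degrees(np.arctan2(v[1],v[0])))
```

```text
244 [238 238 237 238 238  62  62  64  70  71  70  68  64  64  64  59  82 118
 185 219 235 235 237 238]
264 [238 237 237 238 237  57  62  64  67  72  70  70  64  62  59  57  79 116
 212 213 231 236 237 236]
284 [236 236 237 237 238  55  60  63  67  68  71  69  59  59  58  60  73 118
 182 221 237 236 237 237]
304 [238 238 238 237 238  56  62  58  62  66  71  73  65  62  58  60  76 118
 170 216 234 234 237 236]
324 [237 238 237 237 238  60  61  59  62  69  72  78  71  66  62  61 109 214
 215 216 229 233 237 238]
345 [236 238 238 238 237 237 236 176 203 214 234 215 189 168 122 137 154 231
 233 237 237 238 237 238]
[521   0  29  25 387] (array([721.8, -38.9]), 34.0, 11.1, -66.7) [78. -4.] -2.636888159724556
[541   0  19  10 160] (array([734.1, -38.8]), 17.2, 7.1, -26.6) [93. -4.] -2.3201663586298578
[ 232   35  101   34 3214] (array([516.2,  26.8]), 90.9, 27.6, -26.5) [-136.   68.] 153.3776141673691
```

The grip is at bearing 153.4° from the nut with its axis at 153.5°, so it is straight, and this matches the seated 154° within error. The robot is clear of everything, so I'm handing in.

```bash
python3 -c "
from rig import robot
print(robot.hand_in())"
```

```text
the job is handed in; nothing more can be done
None
```

The job is handed in at about 30 s: tins A and B are stacked on C with edges flush to roughly 1–2 mm, the nut is seated, the handle folded about 10° (0.18 rad, estimated from tip travel and force because the gripper hid it) and is straight again, and nothing touched the jar, carton or beaker.

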